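# Roll the packing film home into its dispenser

### The arm

A 6-joint arm with a two-finger parallel gripper is mounted at the origin on the work surface. World frame = base frame: x ahead of the robot, y to its left, z up, the work surface at z = 0. Lengths are in m, angles in degrees, forces in N, time in s.
With the tool pointing down it reaches from about 0.25 to 0.725 m from the base axis. Payload 9.7 kg.
Tool frame: the origin (TCP) lies at the very end of the fingers, on their centre line; the grasp point (between the pads) lies 19 mm behind it; z points along the fingers, y is the line along which they close (so a half turn about z gives the same grasp; the last joint's range is limited). The gripper opens to 85 mm and grips with 20 to 120 N. Pads are 22 mm wide; open, the fingers measure 114 mm over their backs; the gripper's body (76 mm by 85 mm) begins 54 mm behind the grasp point. The pads swing forward as they close: fully open they stand 13 mm farther back than shut.
Start: joints at [73.167, 4.979, 10.078, 95.1, 0, 90], TCP at [0.159, 0.526, 0.231] pointing down, gripper open.
Joint ranges: [-179.16, 179.16], [-48.56, 103.87], [-65.8, 70.77], [-126.05, 130.52], [-82.76, 87.17], [-180, 180]. Speed limits (degrees/s): [127.2, 127.2, 147.25, 180, 180, 180].

### API

Orientations are given as [roll, pitch, yaw] about the fixed x, y, z axes, in that order (R = Rz(yaw) Ry(pitch) Rx(roll)).
In Python, from workcell import telemetry, optics, workorder gives the robot as it stands.
- The arm moves only by the shell command python3 -m handwheel 'ROWS' [FORCE]. ROWS is JSON, a list of rows, each an object of numbers: "tx", "ty", "tz": the shift along the tool's x, y, z in m; "ax", "ay", "az": the turn, a rotation vector about the tool's x, y, z in degrees; "jaw": the gripper command: -1 is shut, 1 is fully open, values between are in proportion. A call has exactly 10 rows; each row shifts and turns the commanded pose from where the row before left it, along the tool's axes as they then stand; what a row does not reach is not made up. A row lasts 1/8 s, in which the tool goes at most 62.5 mm and 10.7 degrees, less where a joint would pass 70% of its speed; a pose out of reach is approached as far as the arm can. A call is refused whole if a number of a shift passes 0.0625 or a number of a turn 10.7, either way. A call with a gripper value outside its range is refused whole. The fingers move at their own pace and stop on an object; FORCE is the grip in N (left out, the last holds). Time passes only in rows, so rows that do not move let the fingers close, or fill a call up. It gives the time, the measured TCP pose, the force, the opening and the grip force at its end, in the units of the state.
- telemetry.get_obs(): the state, without advancing time (a new reading comes with each control period).
- optics.camera(name): name is "scene" or "top"; returns a dict with "color" (420x560x3 uint8, red, green, blue), "K" (3x3 intrinsics, pixels), "extrinsics" (4x4, takes a point from camera to world coordinates). Camera axes: x right, y down, z forward; pixel columns grow to the right and rows downward; lengths in m; the calibration is good to about 2 mm. A picture is of the moment at which its call begins. There is no depth.
- workorder.job_done(): hands the job in; it is judged then, once.
The state is a dict: "time": time; "q": joint angles; "qd": joint speeds; "joint_efforts": joint torques, N m; "ee_pos": TCP position; "tcp_rot": TCP orientation; "wrist_force": force on the tool from outside, world axes, zero at the start; "torque": the same for the moment, N m; "opening": finger opening in m; "grasp_force": force on a finger pad.
Only numpy, scipy, OpenCV 4.12 (cv2) and the standard library are available. Lean on these libraries where they do the work, as an engineer would, in place of code of your own. Each camera call takes 0.05 s, during which the arm holds its last target. There are 200 camera calls.

### The job

Pushing only on its upper half with the fingertips or the outside of the fingers, roll the packing-film roll along the bench into the two-cheeked dispenser and stop it where its core lines up with the slots in both cheeks, so that the axle could be dropped in. It must really roll, slowly and under control, not be slid, lifted or run on into the low bar at the back; leave everything else where it is, and finish with the hand clear of the roll.

Things in the scene. Friction and masses are not known exactly. Their poses are not given: they have to be found in the camera images.
- roll: Grey film roll, a firm cylinder 90 mm across, 170 mm long, about 0.5 kg, lying crosswise in front of or partly between the cheeks. Core tube 42 mm across sticks out 10 mm at each end. Origin at its centre, 45 mm above the table; y runs along the roll, x and z turn with it, z up at start. Fingertips grip it; slight rolling resistance: it stays where left, and let go at 30 mm/s coasts 1-3 mm.
- dispenser: Fixed steel cheeks, 12 mm thick, 82 high, inner faces at y = +-103 mm, x from -60 to +75 mm. U slots 26 mm wide, open at the top, at x = 0, down to z = 32. Feet 4 mm thick outside, to y = +-145. Bare table between. Origin on the table midway between the slots; the roll is home when its centre is above it. x: level, the way the roll must travel (roughly away from the robot), y across.
- rear_bar: Low dark steel bar, 12 x 206 mm, 22 mm high, fixed across the back of the dispenser, centre 98 mm beyond the slots. Origin under its centre. It meets the roll only if the roll goes about 53 mm too far; the roll must not touch it.
- axle: Bystander, loose: steel axle rod 18 mm thick and 240 mm long with black 30 mm square end blocks, lying on the table beside the right-hand cheek, along its x axis. Origin under its middle.
- pen_pot: Bystander, loose: black open cup, 68 mm across and 90 mm high, standing left of the roll's path. Origin under its centre.
- drive_a: Bystander, loose: hard drive 147 x 102 x 26 mm lying flat on the left of the table. Origin under its centre.
- drive_b: Bystander, loose: hard drive 147 x 102 x 26 mm lying flat on the right of the table. Origin under its centre.
- tape: Bystander, loose: amber roll of packing tape, 104 mm across and 48 mm high, lying flat on the right. Origin under its centre.
- driver: Bystander, loose: orange-handled screwdriver lying on the left near the robot.
- calculator: Bystander, loose: white calculator 150 x 100 x 20 mm lying on the right near the robot. Origin under its centre.
Not all that is in view belongs to the job. What is shaped like the roll but blue or green is not meant.

How it is judged (in metres and radians):
On the way:
1. on the way the roll has truly rolled over: turned more than 60 degrees about its own axis (angle between roll's own z axis and vertical above 1.05 rad), for 0.05 s.
At the end, for the whole second after the job is handed in: The roll lies at rest on the table between the cheeks with its centre within 7 mm of the slots' line, its axis within 0.08 rad (4.6 degrees) of square to the cheeks, having turned over by rolling (its z axis more than 1.3 rad from upright; a clean roll leaves it turned by 1.9 to 3.7 rad) (x of roll in the frame of dispenser between -0.007 and 0.007 m and y of roll in the frame of dispenser between -0.02 and 0.02 m and height (world z) of roll below 0.048 m and angle between the y axis of roll and the y axis of dispenser, either way round below 0.08 rad and angle between roll's own z axis and vertical above 1.3 rad and linear speed of roll below 0.01 m/s); the robot touches nothing.
It fails at once if the roll is lifted or climbs more than 6 mm off the table (height (world z) of roll above 0.051 m).
It fails at once if the roll is pushed low: the fingers press on it with the grasp point (about 19 mm above the fingertips) less than 55 mm above the table (contact force between the fingers and roll above 0.3 N and height (world z) of the grasp point below 0.055 m).
It fails at once if the roll is pushed with the arm or the gripper's body instead of the fingers (contact force between the arm and roll above 1 N).
It fails at once if the roll runs away: faster than 0.3 m/s, or into the rear bar (linear speed of roll above 0.3 m/s or contact force between roll and rear_bar above 0.3 N).
It fails at once if a bystander is moved more than 20 mm (distance of any of axle, pen_pot, drive_a, drive_b, tape, driver, calculator from where it was at the start of the episode above 0.02 m).
It also fails if it takes over 67 s, if anything falls off the work surface, if the arm or the gripper's body presses on something with over 40 N, if the wrist force passes 120 N, or if a joint passes its speed limit or range.

## Working session

There is one attempt and no reset: what is moved stays moved. The work goes in short steps, Python scripts to look and compute and a shell command to move; the robot and the scene stay as the last step left them, time stands still between calls to the robot, and variables do not carry over. Pictures are saved under pics/ and viewed, at most 10 in all, crops included, and the job is handed in when it is done.

```bash
mkdir -p pics
cat > h.py <<'E'
import numpy as np, cv2
from workcell import telemetry, optics, workorder
def cam(n):
    c=optics.camera(n); return c["color"],np.array(c["K"]),np.array(c["extrinsics"])
def ray(K,E,px,z):
    d=E[:3,:3]@np.linalg.inv(K)@[px[0],px[1],1]; o=E[:3,3]
    return o+d*(z-o[2])/d[2]
def proj(K,E,p):
    q=np.linalg.inv(E)@[*p,1]; u=K@q[:3]; return u[:2]/u[2]
E
python3 - <<'E'
from h import *
for n in("top","scene"):
    i,K,E=cam(n); cv2.imwrite(f"pics/{n}0.png",i[:,:,::-1]); print(n,K.round(1).tolist(),E.round(3).tolist())
o=telemetry.get_obs(); print(o["time"],o["ee_pos"],o["tcp_rot"],o["opening"])
E
```

```text
top [[403.2, 0.0, 277.0], [0.0, 403.2, 214.8], [0.0, 0.0, 1.0]] [[0.001, -0.997, 0.081, 0.378], [-1.0, -0.001, -0.007, 0.009], [0.007, -0.081, -0.997, 1.221], [0.0, 0.0, 0.0, 1.0]]
scene [[452.0, 0.0, 278.2], [0.0, 452.0, 207.6], [0.0, 0.0, 1.0]] [[-0.647, 0.644, -0.408, 1.069], [0.762, 0.557, -0.329, 0.455], [0.015, -0.524, -0.852, 1.263], [0.0, 0.0, 0.0, 1.0]]
0.1 [0.15920402 0.52621973 0.23064856] [-1.79930237e+02  1.40172649e-03  1.63166894e+02] 0.08549306508954628
```

View pics/top0.png

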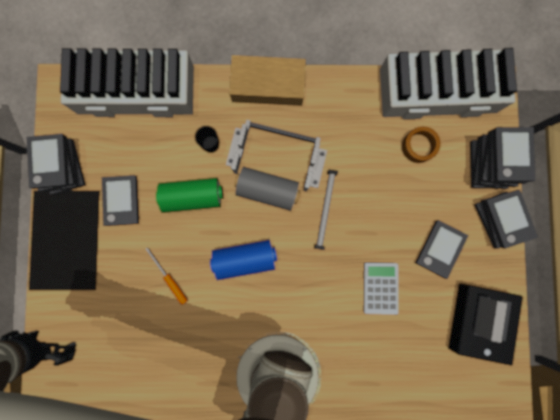

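View pics/scene0.png

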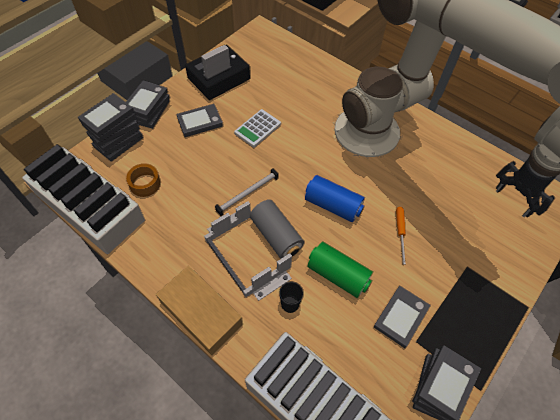

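Top view: grey roll at about (267,188), with green (189,195) and blue (243,260) rolls as the look-alikes. I choose the grey one, between the cheeks (237,147) and (316,163), with the bar at (281,131). I'll check it in one close crop.

Run:
```python
from h import *
a=cv2.imread("pics/top0.png")[105:225,190:350]; b=cv2.imread("pics/scene0.png")[165:310,190:320]
a=cv2.resize(a,None,fx=5,fy=5,interpolation=cv2.INTER_CUBIC); cv2.imwrite("pics/topc.png",a)
```

```text
(no output)
```

View pics/topc.png

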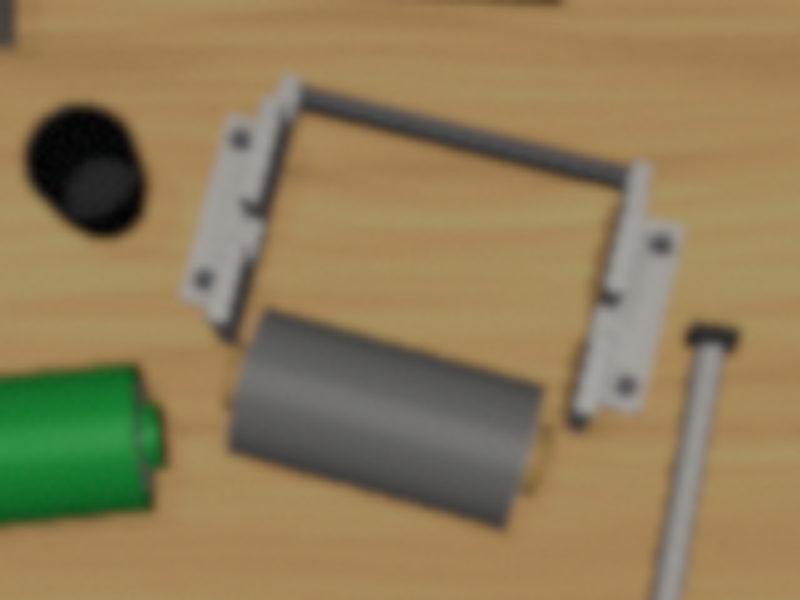

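The crop shows the plain grey roll with its tan core ends, body corners about (268,312), (542,388), (505,527), (230,452). The bar runs (300,95) to (625,180), and the slot notches are near (253,212) and (610,295).

```bash
cat >> h.py <<'E'
def roll(i,K,E,box=(190,105,350,225)):
    x0,y0,x1,y1=box; c=i[y0:y1,x0:x1].astype(int)
    m=((c.max(2)-c.min(2)<22)&(c.max(2)<150)&(c.min(2)>50)).astype(np.uint8)
    m=cv2.morphologyEx(m,cv2.MORPH_OPEN,np.ones((7,7),np.uint8))
    cs=max(cv2.findContours(m,cv2.RETR_EXTERNAL,cv2.CHAIN_APPROX_NONE)[0],key=cv2.contourArea)
    b=cv2.boxPoints(cv2.minAreaRect(cs))+[x0,y0]
    P=np.array([ray(K,E,p,.045)[:2] for p in b]); d=[np.linalg.norm(P[k]-P[k-1]) for k in range(4)]
    k=int(np.argmax(d[:2])); v=P[k]-P[k-1]; v*=np.sign(v[1])
    return P.mean(0),np.degrees(np.arctan2(-v[0],v[1])),d[:2]
E
python3 - <<'E'
from h import *
i,K,E=cam("top"); print("roll",roll(i,K,E))
C=lambda u,v:(190+u/5,105+v/5)
def r(u,v,z): return ray(K,E,C(u,v),z)[:2]
b=[r(300,97,.011),r(625,180,.011)]; print("bar",b)
fL=[r(230,115,.004),r(182,298,.004)];fR=[r(685,228,.004),r(640,410,.004)]
print("feet",fL,fR); 
v=(fL[0]+fL[1]-fR[0]-fR[1])/2; print("foot width",np.linalg.norm(v))
yaw=np.arctan2(-v[0],v[1]); w=b[0]-b[1]; print("yaw feet",np.degrees(yaw),"bar",np.degrees(np.arctan2(-w[0],w[1])),np.linalg.norm(w))
ex=np.array([np.cos(yaw),np.sin(yaw)]); ey=np.array([-ex[1],ex[0]])
fc=(sum(fL)+sum(fR))/4; bc=(b[0]+b[1])/2
print("fc",fc,"bar-98",bc-.098*ex)
for z in(.082,.06,.032): 
    s=[r(253,212,z),r(610,295,z)]; print("slot",z,s,(s[0]+s[1])/2)
print("cheek back tops",r(290,76,.082),r(640,163,.082))
E
```

```text
roll (array([0.55206511, 0.03214888]), np.float64(-15.750708979708532), [np.float64(0.17254439373714117), np.float64(0.08406921136061014)])
bar [array([0.75409562, 0.08340994]), array([ 0.70279182, -0.1155856 ])]
feet [array([0.74481879, 0.1268652 ]), array([0.63052773, 0.15517487])] [array([ 0.67474546, -0.15296877]), array([ 0.56193933, -0.12446059])]
foot width 0.28819833366468084
yaw feet -13.919978271858946 bar -14.456825881359075 0.20550257067144356
fc [0.65300783 0.00115268] bar-98 [0.63332172 0.00748769]
slot 0.082 [array([0.66449541, 0.10561914]), array([ 0.6166238 , -0.09919841])] [0.6405596  0.00321036]
slot 0.06 [array([0.67002314, 0.10748296]), array([ 0.62122684, -0.10129088])] [0.64562499 0.00309604]
slot 0.032 [array([0.67705843, 0.10985508]), array([ 0.62708524, -0.10395403])] [0.65207184 0.00295053]
cheek back tops [0.74442004 0.08489803] [ 0.69374847 -0.11698522]
```

Run:
```python
from h import *
b=cv2.imread("pics/scene0.png")[170:310,190:325]
cv2.imwrite("pics/scc.png",cv2.resize(b[15:132,10:135],None,fx=5,fy=5,interpolation=cv2.INTER_CUBIC))
```

```text
(no output)
```

View pics/scc.png

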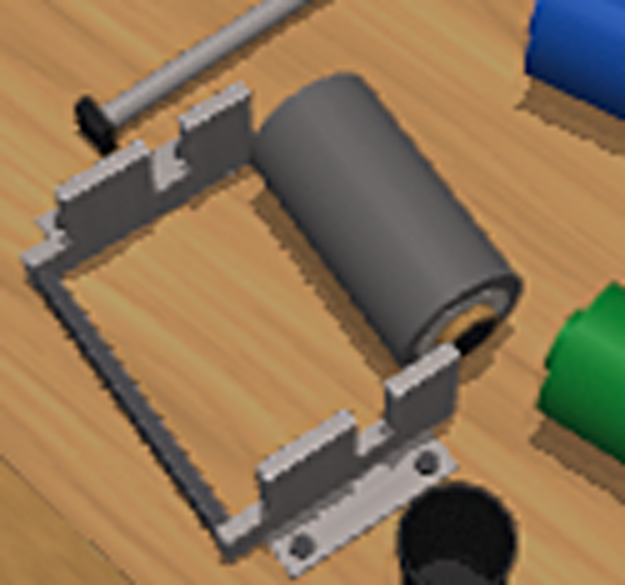

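The scene crop shows both slots clearly. The right-cheek notch top edges are at about (150,160)/(186,138), the left-cheek outer ones at (355,430)/(392,403). The cheek has a low step towards the bar, so my earlier "back top" points were on that step and were wrong.

Run:
```python
from h import *
i,K,E=cam("scene")
r=lambda u,v,z=.082: ray(K,E,(200+u/5-.4,185+v/5-.4),z)[:2]
R=[r(62,208),r(150,160),r(186,138),r(250,100)]; L=[r(265,490),r(355,430),r(392,403),r(460,362)]
ex=np.array([np.cos(np.radians(-14.2)),np.sin(np.radians(-14.2))]); ey=np.array([-ex[1],ex[0]])
for n,S in(("R",R),("L",L)): print(n,[(round(p@ex,4),round(p@ey,4)) for p in S])
b=[r(240,555,0),r(30,275,0)];print("bar back bottom",[(p@ex,p@ey) for p in b])
bt=[r(70,285,.022),r(218,505,.022)];print("bar top front?",[(p@ex,p@ey) for p in bt])
it,Kt,Et=cam("top")
t=lambda u,v,z: (lambda p:(round(p@ex,4),round(p@ey,4)))(ray(Kt,Et,(190+u/5-.4,105+v/5-.4),z)[:2])
print("top feet",t(230,115,.004),t(182,298,.004),t(685,228,.004),t(640,410,.004))
# bar profile in top view: dark band rows at several columns
for c in (260,270,280,290,300):
    col=it[110:150,c].astype(int); sat=col.max(1)-col.min(1); rows=np.where(sat<30)[0]+110
    if len(rows):
        a,z=rows.min()-.5,rows.max()+.5
        p=ray(Kt,Et,(c,a),.022)[:2];q=ray(Kt,Et,(c,z),0)[:2]; print(c,a,z,(p@ex).round(4),(q@ex).round(4))
c,y,d=roll(it,Kt,Et); print("roll",c@ex,c@ey,y)
# roll edge columns
for cc in(250,260,268,276,285):
    col=it[150:225,cc].astype(int); sat=col.max(1)-col.min(1); rows=np.where(sat<35)[0]+150
    print(cc,rows.min(),rows.max(),rows.size)
```

```text
R [(np.float64(0.6879), np.float64(0.0621)), (np.float64(0.6272), np.float64(0.064)), (np.float64(0.6009), np.float64(0.0634)), (np.float64(0.5539), np.float64(0.063))]
L [(np.float64(0.6886), np.float64(0.2809)), (np.float64(0.627), np.float64(0.2801)), (np.float64(0.6002), np.float64(0.2786)), (np.float64(0.5533), np.float64(0.2802))]
bar back bottom [(np.float64(0.706785432939099), np.float64(0.27683874264960384)), (np.float64(0.7128113990773236), np.float64(0.04740540740712876))]
bar top front? [(np.float64(0.6999499362423218), np.float64(0.07887110431834253)), (np.float64(0.7042018107617933), np.float64(0.2514188304854626))]
top feet (np.float64(0.6919), np.float64(0.3072)) (np.float64(0.5741), np.float64(0.3066)) (np.float64(0.6926), np.float64(0.0187)) (np.float64(0.5762), np.float64(0.0187))
260 124.5 128.5 0.7147 0.7089
270 127.5 131.5 0.7132 0.7074
280 129.5 133.5 0.7147 0.7089
290 132.5 136.5 0.7132 0.7074
300 134.5 138.5 0.7148 0.709
roll 0.527385947821088 0.1667787448574488 -15.708072182809161
250 169 198 30
260 172 201 30
268 174 203 30
276 176 206 31
285 179 208 30
```

Fixes in dispenser axes (yaw −14.2°), s along the travel direction and t across:

| Item | s (m) | t (m) | Check |
|---|---|---|---|
| Slots | 0.6135 | 0.165 | both cheeks agree, sizes match |
| Roll | 0.527 | 0.167 | 86 mm to go, about 1.9 rad, as expected |

Plan: lay the open fingertips on top of the roll, spread along its axis, and drag it forward in short strokes. The hand moves twice as far as the roll. First I fly over it.

```bash
python3 -m handwheel '[{"tx":-0.025,"ty":-0.019,"az":-1.8,"jaw":1},{"tx":-0.025,"ty":-0.019},{"tx":-0.025,"ty":-0.019},{"tx":-0.025,"ty":-0.019},{"tx":-0.025,"ty":-0.019},{"tx":-0.025,"ty":-0.019},{"tx":-0.025,"ty":-0.019},{"tx":-0.025,"ty":-0.019},{"tx":-0.025,"ty":-0.019},{"tx":-0.025,"ty":-0.019}]' && python3 -m handwheel '[{"tx":-0.025,"ty":-0.019},{"tx":-0.025,"ty":-0.019},{"tx":-0.025,"ty":-0.019},{"tx":-0.025,"ty":-0.019},{"tx":-0.025,"ty":-0.019},{"tx":-0.025,"ty":-0.019},{"tx":-0.025,"ty":-0.019},{"tx":-0.025,"ty":-0.019},{"tx":-0.025,"ty":-0.019},{"tx":-0.022,"ty":-0.014}]'
```

```text
$[0]: bad value
```

```bash
python3 -m handwheel '[{"tx":-0.025,"ty":-0.019,"tz":0,"ax":0,"ay":0,"az":-1.8,"jaw":1},{"tx":-0.025,"ty":-0.019,"tz":0,"ax":0,"ay":0,"az":0,"jaw":1},{"tx":-0.025,"ty":-0.019,"tz":0,"ax":0,"ay":0,"az":0,"jaw":1},{"tx":-0.025,"ty":-0.019,"tz":0,"ax":0,"ay":0,"az":0,"jaw":1},{"tx":-0.025,"ty":-0.019,"tz":0,"ax":0,"ay":0,"az":0,"jaw":1},{"tx":-0.025,"ty":-0.019,"tz":0,"ax":0,"ay":0,"az":0,"jaw":1},{"tx":-0.025,"ty":-0.019,"tz":0,"ax":0,"ay":0,"az":0,"jaw":1},{"tx":-0.025,"ty":-0.019,"tz":0,"ax":0,"ay":0,"az":0,"jaw":1},{"tx":-0.025,"ty":-0.019,"tz":0,"ax":0,"ay":0,"az":0,"jaw":1},{"tx":-0.025,"ty":-0.019,"tz":0,"ax":0,"ay":0,"az":0,"jaw":1}]'
```

```text
time: 1.5
ee_pos: [0.3511, 0.2766, 0.2313]
tcp_rot: [180.0, 0.0, 165.0]
wrist_force: [0.7, -0.0, 0.4]
opening: 0.0854
grasp_force: 0.0
```

```bash
python3 -m handwheel '[{"tx":-0.025,"ty":-0.018,"tz":0,"ax":0,"ay":0,"az":0,"jaw":1},{"tx":-0.025,"ty":-0.018,"tz":0,"ax":0,"ay":0,"az":0,"jaw":1},{"tx":-0.025,"ty":-0.018,"tz":0,"ax":0,"ay":0,"az":0,"jaw":1},{"tx":-0.025,"ty":-0.018,"tz":0,"ax":0,"ay":0,"az":0,"jaw":1},{"tx":-0.025,"ty":-0.018,"tz":0.01,"ax":0,"ay":0,"az":0,"jaw":1},{"tx":-0.025,"ty":-0.018,"tz":0.02,"ax":0,"ay":0,"az":0,"jaw":1},{"tx":-0.025,"ty":-0.019,"tz":0.02,"ax":0,"ay":0,"az":0,"jaw":1},{"tx":-0.025,"ty":-0.019,"tz":0.02,"ax":0,"ay":0,"az":0,"jaw":1},{"tx":-0.025,"ty":-0.019,"tz":0.02,"ax":0,"ay":0,"az":0,"jaw":1},{"tx":-0.022,"ty":-0.019,"tz":0.015,"ax":0,"ay":0,"az":0,"jaw":1}]'
python3 - <<'E'
from h import *
i,K,E=cam("scene"); cv2.imwrite("pics/s1.png",cv2.resize(i[130:310,160:400,::-1],None,fx=3,fy=3))
E
```

```text
time: 2.75
ee_pos: [0.5418, 0.0348, 0.1252]
tcp_rot: [-180.0, -0.0, 165.0]
wrist_force: [0.5, -0.2, 0.8]
opening: 0.0856
grasp_force: 0.0
```

View pics/s1.png

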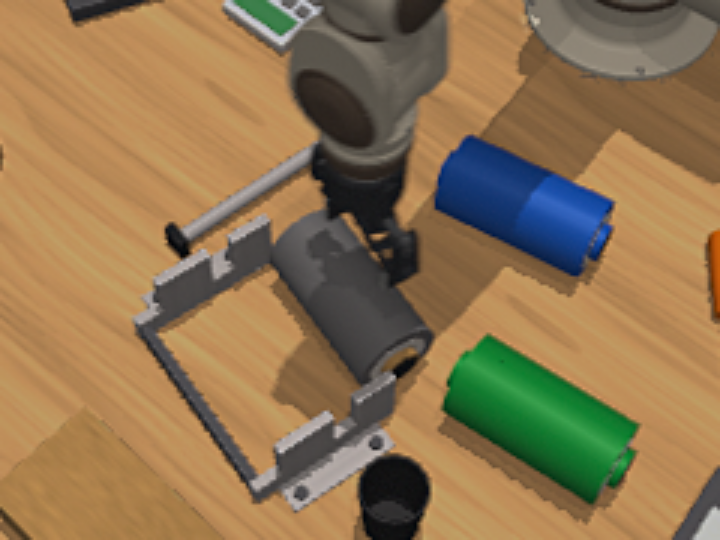

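The open hand hovers over the roll with its fingers spread along the axis. I'll descend to touch.

```bash
python3 -m handwheel '[{"tx":0,"ty":0,"tz":0.01,"ax":0,"ay":0,"az":0,"jaw":1},{"tx":0,"ty":0,"tz":0.01,"ax":0,"ay":0,"az":0,"jaw":1},{"tx":0,"ty":0,"tz":0.01,"ax":0,"ay":0,"az":0,"jaw":1},{"tx":0,"ty":0,"tz":0.005,"ax":0,"ay":0,"az":0,"jaw":1},{"tx":0,"ty":0,"tz":0.003,"ax":0,"ay":0,"az":0,"jaw":1},{"tx":0,"ty":0,"tz":0.002,"ax":0,"ay":0,"az":0,"jaw":1},{"tx":0,"ty":0,"tz":0.001,"ax":0,"ay":0,"az":0,"jaw":1},{"tx":0,"ty":0,"tz":0.001,"ax":0,"ay":0,"az":0,"jaw":1},{"tx":0,"ty":0,"tz":0,"ax":0,"ay":0,"az":0,"jaw":1},{"tx":0,"ty":0,"tz":0,"ax":0,"ay":0,"az":0,"jaw":1}]'
```

```text
time: 4.05
ee_pos: [0.5415, 0.0357, 0.0843]
tcp_rot: [180.0, 0.0, 165.0]
wrist_force: [0.0, 0.2, 0.2]
opening: 0.0856
grasp_force: 0.0
```

```bash
R='x'; python3 -m handwheel '[{"tx":0,"ty":0,"tz":0.001,"ax":0,"ay":0,"az":0,"jaw":1},{"tx":0,"ty":0,"tz":0.001,"ax":0,"ay":0,"az":0,"jaw":1},{"tx":0,"ty":0,"tz":0.001,"ax":0,"ay":0,"az":0,"jaw":1},{"tx":0,"ty":0,"tz":0.001,"ax":0,"ay":0,"az":0,"jaw":1},{"tx":0,"ty":0,"tz":0.001,"ax":0,"ay":0,"az":0,"jaw":1},{"tx":0,"ty":0,"tz":0.001,"ax":0,"ay":0,"az":0,"jaw":1},{"tx":0,"ty":0,"tz":0.0005,"ax":0,"ay":0,"az":0,"jaw":1},{"tx":0,"ty":0,"tz":0,"ax":0,"ay":0,"az":0,"jaw":1},{"tx":0,"ty":0,"tz":0,"ax":0,"ay":0,"az":0,"jaw":1},{"tx":0,"ty":0,"tz":0,"ax":0,"ay":0,"az":0,"jaw":1}]'
```

```text
time: 5.3
ee_pos: [0.5415, 0.0358, 0.0778]
tcp_rot: [180.0, 0.0, 165.0]
wrist_force: [0.0, -0.5, 0.3]
opening: 0.0857
grasp_force: 0.0
```

```bash
python3 -m handwheel '[{"tx":0,"ty":0,"tz":0.001,"ax":0,"ay":0,"az":0,"jaw":1},{"tx":0,"ty":0,"tz":0,"ax":0,"ay":0,"az":0,"jaw":1},{"tx":0,"ty":0,"tz":0.001,"ax":0,"ay":0,"az":0,"jaw":1},{"tx":0,"ty":0,"tz":0,"ax":0,"ay":0,"az":0,"jaw":1},{"tx":0,"ty":0,"tz":0,"ax":0,"ay":0,"az":0,"jaw":1},{"tx":0,"ty":0,"tz":0,"ax":0,"ay":0,"az":0,"jaw":1},{"tx":0,"ty":0,"tz":0,"ax":0,"ay":0,"az":0,"jaw":1},{"tx":0,"ty":0,"tz":0,"ax":0,"ay":0,"az":0,"jaw":1},{"tx":0,"ty":0,"tz":0,"ax":0,"ay":0,"az":0,"jaw":1},{"tx":0,"ty":0,"tz":0,"ax":0,"ay":0,"az":0,"jaw":1}]'
```

```text
time: 6.55
ee_pos: [0.542, 0.0356, 0.0767]
tcp_rot: [180.0, 0.1, 165.0]
wrist_force: [-0.5, -0.2, 6.3]
opening: 0.0854
grasp_force: 2.9
```

Contact at 6 N. First stroke.

```bash
python3 -m handwheel '[{"tx":-0.002,"ty":0,"tz":0.0005,"ax":0,"ay":0,"az":0,"jaw":1},{"tx":-0.004,"ty":0,"tz":0,"ax":0,"ay":0,"az":0,"jaw":1},{"tx":-0.006,"ty":0,"tz":0,"ax":0,"ay":0,"az":0,"jaw":1},{"tx":-0.006,"ty":0,"tz":0,"ax":0,"ay":0,"az":0,"jaw":1},{"tx":-0.006,"ty":0,"tz":0,"ax":0,"ay":0,"az":0,"jaw":1},{"tx":-0.006,"ty":0,"tz":0,"ax":0,"ay":0,"az":0,"jaw":1},{"tx":-0.005,"ty":0,"tz":0,"ax":0,"ay":0,"az":0,"jaw":1},{"tx":-0.003,"ty":0,"tz":0,"ax":0,"ay":0,"az":0,"jaw":1},{"tx":-0.001,"ty":0,"tz":0,"ax":0,"ay":0,"az":0,"jaw":1},{"tx":0,"ty":0,"tz":0,"ax":0,"ay":0,"az":0,"jaw":1}]'
python3 - <<'E'
from h import *
i,K,E=cam("scene"); cv2.imwrite("pics/s2.png",cv2.resize(i[160:310,190:330,::-1],None,fx=4,fy=4))
E
```

```text
time: 7.8
ee_pos: [0.5799, 0.0251, 0.0765]
tcp_rot: [-180.0, 0.1, 164.9]
wrist_force: [0.2, -2.3, 7.2]
opening: 0.085
grasp_force: 3.9
```

View pics/s2.png

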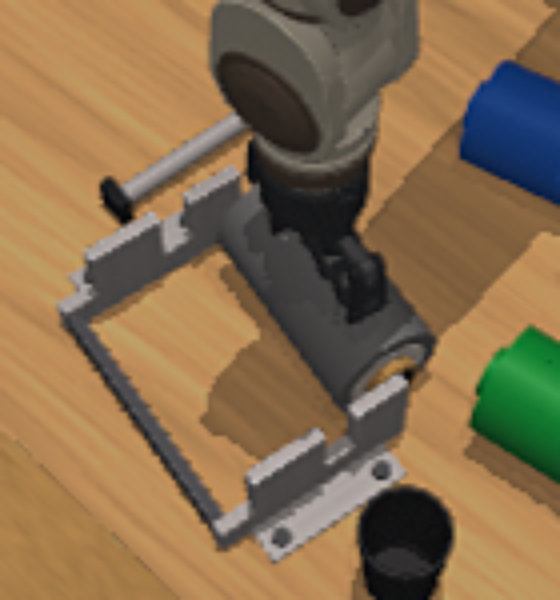

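It rolled without slipping, as intended (roll end now at (390,370), 7 N still on the tips). Lift, step back, press again, second stroke.

```bash
python3 -m handwheel '[{"tx":0,"ty":0,"tz":-0.004,"ax":0,"ay":0,"az":0,"jaw":1},{"tx":0,"ty":0,"tz":-0.006,"ax":0,"ay":0,"az":0,"jaw":1},{"tx":0.01,"ty":0,"tz":0,"ax":0,"ay":0,"az":0,"jaw":1},{"tx":0.012,"ty":0,"tz":0,"ax":0,"ay":0,"az":0,"jaw":1},{"tx":0,"ty":0,"tz":0,"ax":0,"ay":0,"az":0,"jaw":1},{"tx":0,"ty":0,"tz":0.004,"ax":0,"ay":0,"az":0,"jaw":1},{"tx":0,"ty":0,"tz":0.004,"ax":0,"ay":0,"az":0,"jaw":1},{"tx":0,"ty":0,"tz":0.001,"ax":0,"ay":0,"az":0,"jaw":1},{"tx":0,"ty":0,"tz":0.001,"ax":0,"ay":0,"az":0,"jaw":1},{"tx":0,"ty":0,"tz":0,"ax":0,"ay":0,"az":0,"jaw":1}]'
python3 -m handwheel '[{"tx":-0.002,"ty":0,"tz":0,"ax":0,"ay":0,"az":0,"jaw":1},{"tx":-0.005,"ty":0,"tz":0,"ax":0,"ay":0,"az":0,"jaw":1},{"tx":-0.006,"ty":0,"tz":0,"ax":0,"ay":0,"az":0,"jaw":1},{"tx":-0.006,"ty":0,"tz":0,"ax":0,"ay":0,"az":0,"jaw":1},{"tx":-0.006,"ty":0,"tz":0,"ax":0,"ay":0,"az":0,"jaw":1},{"tx":-0.006,"ty":0,"tz":0,"ax":0,"ay":0,"az":0,"jaw":1},{"tx":-0.006,"ty":0,"tz":0,"ax":0,"ay":0,"az":0,"jaw":1},{"tx":-0.004,"ty":0,"tz":0,"ax":0,"ay":0,"az":0,"jaw":1},{"tx":-0.001,"ty":0,"tz":0,"ax":0,"ay":0,"az":0,"jaw":1},{"tx":0,"ty":0,"tz":0,"ax":0,"ay":0,"az":0,"jaw":1}]'
```

```text
time: 9.1
ee_pos: [0.5588, 0.0311, 0.0764]
tcp_rot: [180.0, 0.1, 165.0]
wrist_force: [0.4, -1.1, 8.3]
opening: 0.0852
grasp_force: 4.3
time: 10.35
ee_pos: [0.5995, 0.0197, 0.0766]
tcp_rot: [-180.0, 0.2, 164.9]
wrist_force: [-0.2, -4.0, 8.5]
opening: 0.0851
grasp_force: 4.7
```

```bash
python3 -m handwheel '[{"tx":0,"ty":0,"tz":-0.004,"ax":0,"ay":0,"az":0,"jaw":1},{"tx":0,"ty":0,"tz":-0.006,"ax":0,"ay":0,"az":0,"jaw":1},{"tx":0.01,"ty":0,"tz":0,"ax":0,"ay":0,"az":0,"jaw":1},{"tx":0.012,"ty":0,"tz":0,"ax":0,"ay":0,"az":0,"jaw":1},{"tx":0,"ty":0,"tz":0,"ax":0,"ay":0,"az":0,"jaw":1},{"tx":0,"ty":0,"tz":0,"ax":0,"ay":0,"az":0,"jaw":1},{"tx":0,"ty":0,"tz":0,"ax":0,"ay":0,"az":0,"jaw":1},{"tx":0,"ty":0,"tz":0,"ax":0,"ay":0,"az":0,"jaw":1},{"tx":0,"ty":0,"tz":0,"ax":0,"ay":0,"az":0,"jaw":1},{"tx":0,"ty":0,"tz":0,"ax":0,"ay":0,"az":0,"jaw":1}]'
python3 - <<'E'
from h import *
i,K,E=cam("scene"); cv2.imwrite("pics/s3.png",cv2.resize(i[160:310,190:330,::-1],None,fx=4,fy=4))
E
```

```text
time: 11.6
ee_pos: [0.5772, 0.0261, 0.0852]
tcp_rot: [-180.0, -0.0, 165.0]
wrist_force: [0.2, -0.1, 0.5]
opening: 0.0854
grasp_force: 0.0
```

View pics/s3.png

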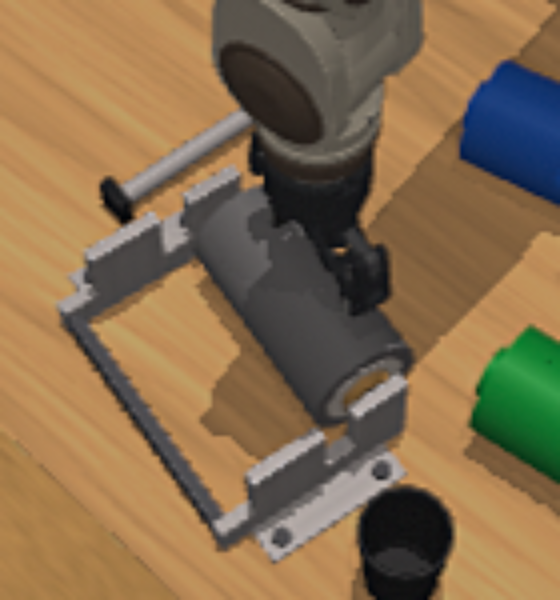

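The roll has advanced to about s=0.567, still square and without slip. Third stroke.

```bash
python3 -m handwheel '[{"tx":-0.002,"ty":0,"tz":0.004,"ax":0,"ay":0,"az":0,"jaw":1},{"tx":0,"ty":0,"tz":0.004,"ax":0,"ay":0,"az":0,"jaw":1},{"tx":0,"ty":0,"tz":0.001,"ax":0,"ay":0,"az":0,"jaw":1},{"tx":0,"ty":0,"tz":0.001,"ax":0,"ay":0,"az":0,"jaw":1},{"tx":-0.002,"ty":0,"tz":0,"ax":0,"ay":0,"az":0,"jaw":1},{"tx":-0.005,"ty":0,"tz":0,"ax":0,"ay":0,"az":0,"jaw":1},{"tx":-0.006,"ty":0,"tz":0,"ax":0,"ay":0,"az":0,"jaw":1},{"tx":-0.006,"ty":0,"tz":0,"ax":0,"ay":0,"az":0,"jaw":1},{"tx":-0.006,"ty":0,"tz":0,"ax":0,"ay":0,"az":0,"jaw":1},{"tx":-0.006,"ty":0,"tz":0,"ax":0,"ay":0,"az":0,"jaw":1}]'
python3 -m handwheel '[{"tx":-0.006,"ty":0,"tz":0,"ax":0,"ay":0,"az":0,"jaw":1},{"tx":-0.004,"ty":0,"tz":0,"ax":0,"ay":0,"az":0,"jaw":1},{"tx":-0.001,"ty":0,"tz":0,"ax":0,"ay":0,"az":0,"jaw":1},{"tx":0,"ty":0,"tz":0,"ax":0,"ay":0,"az":0,"jaw":1},{"tx":0,"ty":0,"tz":0,"ax":0,"ay":0,"az":0,"jaw":1},{"tx":0,"ty":0,"tz":-0.004,"ax":0,"ay":0,"az":0,"jaw":1},{"tx":0,"ty":0,"tz":-0.006,"ax":0,"ay":0,"az":0,"jaw":1},{"tx":0.01,"ty":0,"tz":-0.02,"ax":0,"ay":0,"az":0,"jaw":1},{"tx":0.012,"ty":0,"tz":-0.03,"ax":0,"ay":0,"az":0,"jaw":1},{"tx":0,"ty":0,"tz":0,"ax":0,"ay":0,"az":0,"jaw":1}]'
python3 - <<'E'
from h import *
i,K,E=cam("scene"); cv2.imwrite("pics/s4.png",cv2.resize(i[165:310,190:330,::-1],None,fx=4,fy=4,interpolation=cv2.INTER_CUBIC))
E
```

```text
time: 12.9
ee_pos: [0.61, 0.017, 0.0767]
tcp_rot: [-180.0, 0.2, 164.9]
wrist_force: [-1.8, -2.4, 9.5]
opening: 0.0852
grasp_force: 4.8
time: 14.15
ee_pos: [0.5989, 0.0208, 0.1394]
tcp_rot: [179.9, 0.3, 165.0]
wrist_force: [0.7, -0.6, 0.1]
opening: 0.0854
grasp_force: 0.0
```

View pics/s4.png

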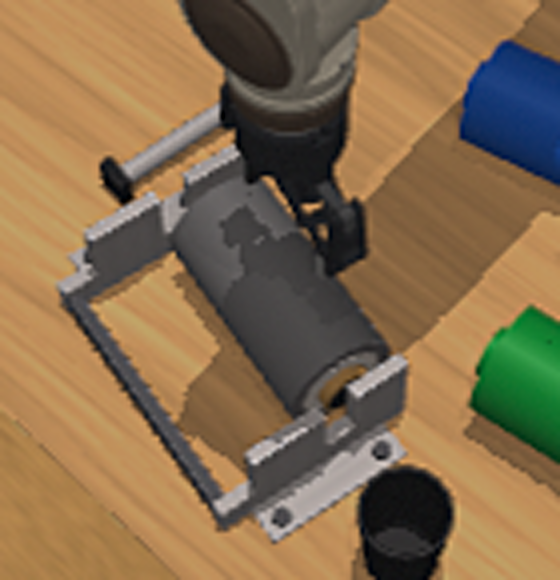

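Run:
```python
from h import *
i,K,E=cam("scene"); a=np.radians(-14.2); ex=np.array([np.cos(a),np.sin(a)]); ey=np.array([-ex[1],ex[0]])
p=ray(K,E,(190+346/4-.4,165+382/4-.4),.045)[:2]; print("end disc",p@ex,p@ey)
i,K,E=cam("top")
for c in(240,245,250,255,295,300,305): # leading edge of roll in top view
    col=i[135:200,c].astype(int); rows=np.where((col.max(1)-col.min(1)<30))[0]+135
    if len(rows): q=ray(K,E,(c,rows.min()-.5),.045)[:2]; print(c,rows.min(),rows.max(),round(q@ex-.0445,4),round(q@ey,4))
```

```text
end disc 0.5851605491482963 0.24871124487084215
240 135 199 0.6193 0.2823
245 135 199 0.623 0.2679
250 135 199 0.6267 0.2535
255 135 199 0.6304 0.2391
295 135 199 0.6598 0.1239
300 135 199 0.6635 0.1095
305 136 190 0.6643 0.0943
```

```bash
python3 -m handwheel '[{"tx":0,"ty":0,"tz":0.03,"ax":0,"ay":0,"az":0,"jaw":1},{"tx":0,"ty":0,"tz":0.02,"ax":0,"ay":0,"az":0,"jaw":1},{"tx":0,"ty":0,"tz":0.004,"ax":0,"ay":0,"az":0,"jaw":1},{"tx":0,"ty":0,"tz":0.004,"ax":0,"ay":0,"az":0,"jaw":1},{"tx":0,"ty":0,"tz":0.001,"ax":0,"ay":0,"az":0,"jaw":1},{"tx":0,"ty":0,"tz":0.001,"ax":0,"ay":0,"az":0,"jaw":1},{"tx":-0.002,"ty":0,"tz":0,"ax":0,"ay":0,"az":0,"jaw":1},{"tx":-0.005,"ty":0,"tz":0,"ax":0,"ay":0,"az":0,"jaw":1},{"tx":-0.006,"ty":0,"tz":0,"ax":0,"ay":0,"az":0,"jaw":1},{"tx":-0.006,"ty":0,"tz":0,"ax":0,"ay":0,"az":0,"jaw":1}]'
python3 -m handwheel '[{"tx":-0.006,"ty":0,"tz":0,"ax":0,"ay":0,"az":0,"jaw":1},{"tx":-0.006,"ty":0,"tz":0,"ax":0,"ay":0,"az":0,"jaw":1},{"tx":-0.006,"ty":0,"tz":0,"ax":0,"ay":0,"az":0,"jaw":1},{"tx":-0.005,"ty":0,"tz":0,"ax":0,"ay":0,"az":0,"jaw":1},{"tx":-0.003,"ty":0,"tz":0,"ax":0,"ay":0,"az":0,"jaw":1},{"tx":-0.001,"ty":0,"tz":0,"ax":0,"ay":0,"az":0,"jaw":1},{"tx":0,"ty":0,"tz":0,"ax":0,"ay":0,"az":0,"jaw":1},{"tx":0,"ty":0,"tz":0,"ax":0,"ay":0,"az":0,"jaw":1},{"tx":0,"ty":0,"tz":0,"ax":0,"ay":0,"az":0,"jaw":1},{"tx":0,"ty":0,"tz":-0.004,"ax":0,"ay":0,"az":0,"jaw":1}]'
python3 -m handwheel '[{"tx":0,"ty":0,"tz":-0.01,"ax":0,"ay":0,"az":0,"jaw":1},{"tx":0,"ty":0,"tz":-0.03,"ax":0,"ay":0,"az":0,"jaw":1},{"tx":0.02,"ty":0,"tz":-0.05,"ax":0,"ay":0,"az":0,"jaw":1},{"tx":0.03,"ty":0,"tz":-0.05,"ax":0,"ay":0,"az":0,"jaw":1},{"tx":0.05,"ty":0,"tz":0,"ax":0,"ay":0,"az":0,"jaw":1},{"tx":0.05,"ty":0,"tz":0,"ax":0,"ay":0,"az":0,"jaw":1},{"tx":0.05,"ty":0,"tz":0,"ax":0,"ay":0,"az":0,"jaw":1},{"tx":0.05,"ty":0,"tz":0,"ax":0,"ay":0,"az":0,"jaw":1},{"tx":0,"ty":0,"tz":0,"ax":0,"ay":0,"az":0,"jaw":1},{"tx":0,"ty":0,"tz":0,"ax":0,"ay":0,"az":0,"jaw":1}]'
python3 - <<'E'
from h import *
i,K,E=cam("top"); cv2.imwrite("pics/t5.png",i[:,:,::-1])
j,_,_=cam("scene"); cv2.imwrite("pics/s5.png",j[:,:,::-1])
A=cv2.resize(i[105:225,190:350],None,fx=4,fy=4,interpolation=cv2.INTER_CUBIC)[:,40:440]
B=cv2.resize(j[170:290,190:290],None,fx=4,fy=4,interpolation=cv2.INTER_CUBIC)
cv2.imwrite("pics/c5.png",np.hstack([A,B])[:,:,::-1])
E
```

```text
time: 15.55
ee_pos: [0.6178, 0.0151, 0.0768]
tcp_rot: [180.0, 0.1, 165.0]
wrist_force: [-0.7, -1.5, 6.9]
opening: 0.0853
grasp_force: 3.7
time: 16.8
ee_pos: [0.6429, 0.0084, 0.0795]
tcp_rot: [180.0, -0.0, 165.0]
wrist_force: [0.4, -0.0, -0.5]
opening: 0.0857
grasp_force: 0.0
time: 18.05
ee_pos: [0.4018, 0.0735, 0.22]
tcp_rot: [180.0, 0.1, 165.0]
wrist_force: [0.3, 0.2, -0.1]
opening: 0.0853
grasp_force: 0.0
```

View pics/c5.png

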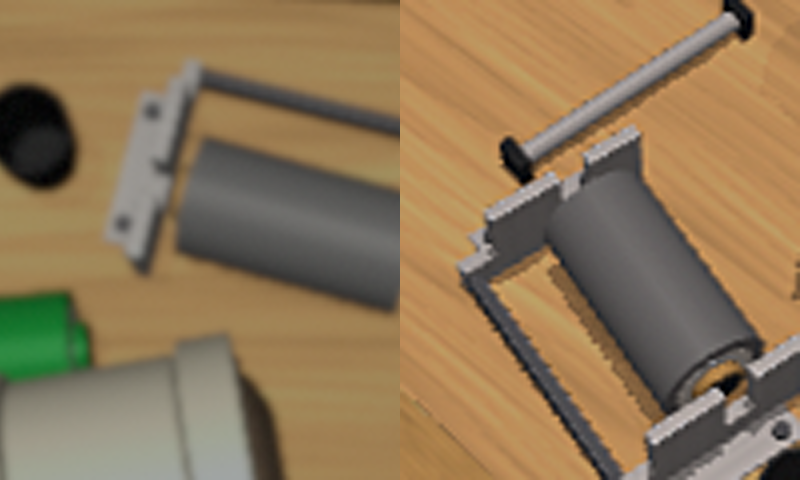

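The roll now sits in the slots' zone, still square, with its core end visible at (720,380) next to the left slot. I'll measure it with the same method as at the start.

Run:
```python
from h import *
a=np.radians(-14.2); ex=np.array([np.cos(a),np.sin(a)]); ey=np.array([-ex[1],ex[0]])
i0=cv2.imread("pics/top0.png")[:,:,::-1]; i1=cv2.imread("pics/t5.png")[:,:,::-1]
_,K,E=cam("top")
def meas(i,r0,r1,cols):
    S=[];T=[]
    for c in cols:
        col=i[r0:r1,c].astype(int); w=np.where(col.max(1)-col.min(1)<33)[0]+r0
        # ray tangents: midpoint direction
        lo,hi=[ray(K,E,(c,y),.045)[:2] for y in(w.min()-.5,w.max()+.5)]
        S.append([lo@ex,hi@ex,(lo@ex+hi@ex)/2]); T.append([(lo+hi)@ey/2])
    S=np.array(S);T=np.array(T).ravel(); f=np.polyfit(T,S[:,2],1)
    print("edges",S.mean(0).round(4),"at t .166:",np.polyval(f,.166).round(4),"skew deg",np.degrees(f[0]).round(2))
meas(i0,150,222,range(248,290))
meas(i1,138,190,range(250,300))
for n,im in(("0",i0),("5",i1)): 
    r=roll(im,K,E,(232,138 if n=="5" else 150,325,190 if n=="5" else 222)); print(n,r[0]@ex,r[0]@ey,r[1],r[2])
i,K,E=cam("scene")
p=ray(K,E,(190+(718-400)/4-.4,170+372/4-.4),.045)[:2]; print("end disc",p@ex,p@ey)
```

```text
edges [0.5705 0.4838 0.5271] at t .166: 0.5273 skew deg 1.54
edges [0.6594 0.5638 0.6116] at t .166: 0.6113 skew deg -5.44
0 0.5273416179910243 0.16677970713006177 -15.708011972352718 [np.float64(0.17289316465803836), np.float64(0.08409202045344427)]
5 0.6127130841671524 0.16403805221287227 -15.702894821380692 [np.float64(0.17271657050090872), np.float64(0.08544048058442158)]
end disc 0.6066854961641919 0.24344449556724332
```

Run:
```python
from h import *
a=np.radians(-14.2); ex=np.array([np.cos(a),np.sin(a)]); ey=np.array([-ex[1],ex[0]])
_,K,E=cam("scene"); j=cv2.imread("pics/s5.png")[:,:,::-1].astype(int)
def axis(px,sgn):
    o=E[:3,3]; d=E[:3,:3]@np.linalg.inv(K)@[px[0],px[1],1]
    p=o+d*(.045-o[2])/d[2]; ds,dz=d[:2]@ex,d[2]
    return p[:2]@ex-sgn*.045*np.hypot(ds,dz)/abs(dz), p[:2]@ey
for y in range(232,266,4):
    sat=j[y].max(1)-j[y].min(1); r=np.where((sat<28)&(j[y].max(1)<140))[0]; r=r[(r>222)&(r<290)]
    g=np.split(r,np.where(np.diff(r)>1)[0]+1); g=max(g,key=len)
    L=axis((g[0]-.5,y),1); R=axis((g[-1]+.5,y),-1)
    print(y,g[0],g[-1],np.round(L,4),np.round(R,4))
```

```text
232 228 263 [0.6062 0.0866] [0.6091 0.1497]
236 230 266 [0.6086 0.1018] [0.6095 0.1663]
240 233 268 [0.6085 0.1185] [0.6123 0.1811]
244 236 271 [0.6084 0.1351] [0.6127 0.1974]
248 239 274 [0.6083 0.1516] [0.613  0.2135]
252 242 277 [0.6082 0.1679] [0.6133 0.2295]
256 244 280 [0.6105 0.1823] [0.6137 0.2453]
260 247 267 [0.6104 0.1982] [0.6523 0.2339]
264 271 289 [0.5594 0.2495] [0.6072 0.2816]
```

The two views put the roll 0 to 4.5 mm short of the slots, best estimate 2.5 mm, with a skew of about 1.5°. One small touch-up: 5 mm of hand travel on top.

```bash
python3 -m handwheel '[{"tx":-0.05,"ty":0,"tz":0,"ax":0,"ay":0,"az":0,"jaw":1},{"tx":-0.05,"ty":0,"tz":0,"ax":0,"ay":0,"az":0,"jaw":1},{"tx":-0.05,"ty":0,"tz":0,"ax":0,"ay":0,"az":0,"jaw":1},{"tx":-0.05,"ty":0,"tz":0,"ax":0,"ay":0,"az":0,"jaw":1},{"tx":-0.038,"ty":0,"tz":0,"ax":0,"ay":0,"az":0,"jaw":1},{"tx":0,"ty":0,"tz":0.04,"ax":0,"ay":0,"az":0,"jaw":1},{"tx":0,"ty":0,"tz":0.04,"ax":0,"ay":0,"az":0,"jaw":1},{"tx":0,"ty":0,"tz":0.04,"ax":0,"ay":0,"az":0,"jaw":1},{"tx":0,"ty":0,"tz":0.01,"ax":0,"ay":0,"az":0,"jaw":1},{"tx":0,"ty":0,"tz":0,"ax":0,"ay":0,"az":0,"jaw":1}]'
python3 -m handwheel '[{"tx":0,"ty":0,"tz":0.005,"ax":0,"ay":0,"az":0,"jaw":1},{"tx":0,"ty":0,"tz":0.004,"ax":0,"ay":0,"az":0,"jaw":1},{"tx":0,"ty":0,"tz":0.002,"ax":0,"ay":0,"az":0,"jaw":1},{"tx":0,"ty":0,"tz":0.001,"ax":0,"ay":0,"az":0,"jaw":1},{"tx":0,"ty":0,"tz":0.001,"ax":0,"ay":0,"az":0,"jaw":1},{"tx":0,"ty":0,"tz":0.001,"ax":0,"ay":0,"az":0,"jaw":1},{"tx":0,"ty":0,"tz":0,"ax":0,"ay":0,"az":0,"jaw":1},{"tx":0,"ty":0,"tz":0,"ax":0,"ay":0,"az":0,"jaw":1},{"tx":0,"ty":0,"tz":0,"ax":0,"ay":0,"az":0,"jaw":1},{"tx":0,"ty":0,"tz":0,"ax":0,"ay":0,"az":0,"jaw":1}]'
```

```text
time: 19.55
ee_pos: [0.6313, 0.0115, 0.0893]
tcp_rot: [-180.0, -0.0, 165.0]
wrist_force: [0.3, -0.4, 1.0]
opening: 0.0854
grasp_force: 0.0
time: 20.8
ee_pos: [0.6321, 0.0114, 0.0768]
tcp_rot: [180.0, 0.1, 165.0]
wrist_force: [0.2, -0.6, 7.4]
opening: 0.0858
grasp_force: 3.5
```

```bash
python3 -m handwheel '[{"tx":-0.001,"ty":0,"tz":0,"ax":0,"ay":0,"az":0,"jaw":1},{"tx":-0.002,"ty":0,"tz":0,"ax":0,"ay":0,"az":0,"jaw":1},{"tx":-0.0015,"ty":0,"tz":0,"ax":0,"ay":0,"az":0,"jaw":1},{"tx":-0.001,"ty":0,"tz":0,"ax":0,"ay":0,"az":0,"jaw":1},{"tx":0,"ty":0,"tz":0,"ax":0,"ay":0,"az":0,"jaw":1},{"tx":0,"ty":0,"tz":0,"ax":0,"ay":0,"az":0,"jaw":1},{"tx":0,"ty":0,"tz":0,"ax":0,"ay":0,"az":0,"jaw":1},{"tx":0,"ty":0,"tz":0,"ax":0,"ay":0,"az":0,"jaw":1},{"tx":0,"ty":0,"tz":-0.003,"ax":0,"ay":0,"az":0,"jaw":1},{"tx":0,"ty":0,"tz":-0.005,"ax":0,"ay":0,"az":0,"jaw":1}]'
python3 -m handwheel '[{"tx":0,"ty":0,"tz":-0.01,"ax":0,"ay":0,"az":0,"jaw":1},{"tx":0,"ty":0,"tz":-0.03,"ax":0,"ay":0,"az":0,"jaw":1},{"tx":0.02,"ty":0,"tz":-0.05,"ax":0,"ay":0,"az":0,"jaw":1},{"tx":0.03,"ty":0,"tz":-0.05,"ax":0,"ay":0,"az":0,"jaw":1},{"tx":0.05,"ty":0,"tz":0,"ax":0,"ay":0,"az":0,"jaw":1},{"tx":0.05,"ty":0,"tz":0,"ax":0,"ay":0,"az":0,"jaw":1},{"tx":0.05,"ty":0,"tz":0,"ax":0,"ay":0,"az":0,"jaw":1},{"tx":0.05,"ty":0,"tz":0,"ax":0,"ay":0,"az":0,"jaw":1},{"tx":0,"ty":0,"tz":0,"ax":0,"ay":0,"az":0,"jaw":1},{"tx":0,"ty":0,"tz":0,"ax":0,"ay":0,"az":0,"jaw":1}]'
python3 - <<'E'
from h import *
a=np.radians(-14.2); ex=np.array([np.cos(a),np.sin(a)]); ey=np.array([-ex[1],ex[0]])
i,K,E=cam("top"); r=roll(i,K,E,(232,138,325,190)); print("top",r[0]@ex,r[0]@ey,r[1],r[2])
j,K,E=cam("scene"); cv2.imwrite("pics/s6.png",cv2.resize(j[175:305,195:310],None,fx=4.5,fy=4.5,interpolation=cv2.INTER_CUBIC)[:,:,::-1]); j=j.astype(int)
def axis(px,sgn):
    o=E[:3,3]; d=E[:3,:3]@np.linalg.inv(K)@[px[0],px[1],1]
    p=o+d*(.045-o[2])/d[2]; ds,dz=d[:2]@ex,d[2]
    return p[:2]@ex-sgn*.045*np.hypot(ds,dz)/abs(dz), p[:2]@ey
for y in range(236,258,4):
    sat=j[y].max(1)-j[y].min(1); q=np.where((sat<28)&(j[y].max(1)<140))[0]; q=q[(q>222)&(q<290)]
    g=max(np.split(q,np.where(np.diff(q)>1)[0]+1),key=len)
    print(y,np.round(axis((g[0]-.5,y),1),4),np.round(axis((g[-1]+.5,y),-1),4))
E
```

```text
time: 22.05
ee_pos: [0.6364, 0.0102, 0.0832]
tcp_rot: [-180.0, -0.0, 165.0]
wrist_force: [0.2, -0.5, 0.0]
opening: 0.0854
grasp_force: 0.0
time: 23.3
ee_pos: [0.3955, 0.0751, 0.224]
tcp_rot: [180.0, 0.1, 165.0]
wrist_force: [1.6, 0.4, -0.0]
opening: 0.0854
grasp_force: 0.0
top 0.6159484543779662 0.16408685961688335 -15.705401203465208 [np.float64(0.17298440401238688), np.float64(0.08501502472354626)]
236 [0.6111 0.1   ] [0.6144 0.1628]
240 [0.611  0.1168] [0.6148 0.1793]
244 [0.6109 0.1334] [0.6151 0.1956]
248 [0.6107 0.1499] [0.6154 0.2118]
252 [0.6131 0.1645] [0.6157 0.2278]
256 [0.6129 0.1806] [0.6161 0.2436]
```

View pics/s6.png

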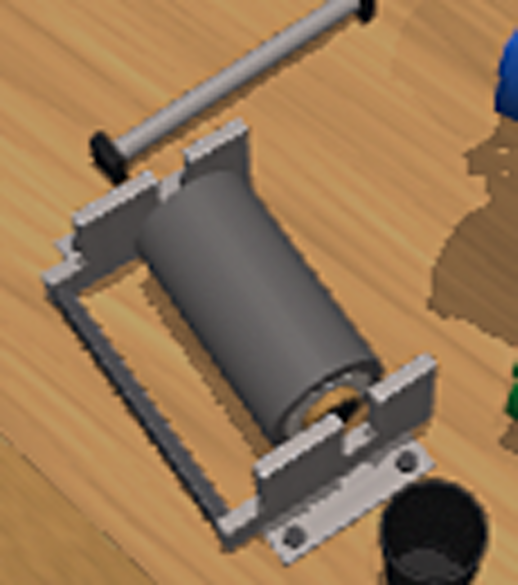

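The roll lies square between the cheeks with its core at the left slot (345,405). It measures s=0.613 (scene) and 0.616 (top) against 0.6135. The hand is clear, so I'm handing it in.

```bash
python3 -c "
from workcell import workorder; print(workorder.job_done())"
```

```text
the job is handed in; nothing more can be done
None
```

I rolled the grey roll home in four strokes and one small correction from on top, and handed the job in: it measured 0 to 2.5 mm from the slots' line and about 1.5° off square, with the hand clear; the hand-in returned no verdict.

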